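# Trace the welt channel of a half-sole

### The arm

A 7-joint arm with a two-finger parallel gripper is mounted at the origin on the work surface. World frame = base frame: x ahead of the robot, y to its left, z up, the work surface at z = 0. Lengths are in mm, angles in rad, forces in N, time in s.
With the tool pointing down it reaches from about 400 to 900 mm from the base axis. Payload 5.6 kg.
Tool frame: the origin (TCP) lies midway between the tips of the shut fingers; the grasp point (between the pads) lies 19 mm behind it; z points along the fingers, y is the line along which they close (so a half turn about z gives the same grasp; the last joint's range is limited). The gripper opens to 92 mm and grips with 3 to 60 N. Pads are 20 mm wide; open, the fingers measure 128 mm over their backs; the gripper's body (75 mm by 189 mm) begins 69 mm behind the grasp point.
Start: joints at [1.071, 0.468, -0.012, 1.603, 0.006, 1.071, -0.056], TCP at [286.663, -583.381, 214.592] pointing down, gripper open.
Joint ranges: [-2.53, 2.53], [-0.31, 2.02], [-1.57, 1.55], [0.28, 2.44], [-1.29, 4.43], [0.15, 1.84], [-2.92, 2.92]. Speed limits (rad/s): [2.57, 2.57, 3.14, 3.14, 3.14, 3.14, 3.14].

### API

Orientations are given as a rotation vector (axis times angle).
In Python, from cell import robot, grip, kin, viewer gives the robot as it stands. Calls block until the motion is done:
- robot.movep(position, orientation): joint-space move of the TCP to a pose.
- robot.servo_line(position, feed=150, rotation=None): straight line of the TCP; rotation=None keeps the orientation; feed is the mean speed in mm/s.
- robot.goto_joints(angles): joint-space move.
- grip(opening, newtons=None): opening from 0.0 (shut) to 1.0 (fully open); newtons is the grip in N (None keeps the last); returns when the fingers have stopped.
- robot.hold(seconds).
- kin.ik(position, orientation): joint angles nearest the present ones, or None.
- robot.observe(): the state.
- viewer.read_camera(name): name is "scene" or "top" or "wrist"; returns the picture (420x560x3 uint8, red, green, blue); there is no depth.
- viewer.camera_info(name): a dict with "camera_matrix" (3x3 intrinsics, pixels), "R" (3x3) and "t" (3): a world point X has camera coordinates R X + t. Camera axes: x right, y down, z forward; pixel columns grow to the right and rows downward; lengths in mm; the calibration is good to about 2 mm. A picture is of the moment at which its call begins: read the wrist's pose just before it. camera_info takes no time and is no camera call; for the wrist camera it gives the pose at the moment of the call.
A pose or a line that the arm cannot do raises robot.IKError and nothing moves.
- robot.job_done(): hands the job in; it is judged then, once.
Trained networks look in the newest picture that a camera, given by its name, has taken for a name from the list of things; names that differ only in an ending like _2 or _b are one class to them, and where a whole thing is asked for, a point or a joint stands for the part that bears it (a point fixed in the world has none). Each returns a list of dicts, best first, with "confidence" (0 to 1); they miss things now and then, are a little off and sometimes report something else, mostly with a low value. They report only what shows in the picture. A call takes as long as a camera call. They do not tell look-alikes from the thing itself.
- viewer.silhouettes(name, camera): "mask" (420x560 bool, what is visible of it).
- viewer.pinpoint(name, camera): "at" ([x, y, z] in mm, in the coordinates of the camera as it stood for that picture, good to about 4 mm: a listed point, or the origin of a listed thing).
The state is a dict: "t": time; "joints": joint angles; "joint_velocities": joint speeds; "joint_torque": joint torques, N m; "tcp_pos": TCP position; "tcp_rot": TCP orientation; "contact_force": force on the tool from outside, world axes, zero at the start; "wrist_torque": the same for the moment, N m; "grip_width": opening from 0.0 (shut) to 1.0 (fully open); "grip_force": force on a finger pad.
Only numpy, scipy, OpenCV 4.12 (cv2) and the standard library are available. Lean on these libraries where they do the work, as an engineer would, in place of code of your own. Each camera call takes 0.05 s, during which the arm holds its last target. There are 200 camera calls.

### The job

Push the loose half-sole square and flush into the corner of the fence, its straight inner edge against the far bar and its straight-cut rear end against the side bar. Then take the cranked tracer from its rest and, slowly, at about 4 cm a second, run its tip down in the sole's tan channel along the whole length, from the toe end round the curve to the rear end, with the sole staying flush in the corner. Finally lay the tracer back in the two saddles of its rest and let go, leaving the sole flush and everything else on the bench where it was.

Things in the scene. Friction and masses are not known exactly. Their poses are not given: they have to be found in the camera images.
- jig: L-shaped aluminium fence fixed to the bench, 24 mm high, bars 14 mm thick. Origin: the inner corner, at bench height. The far bar's inner face is the plane x=0, from y=0 to y=-160 mm; the side bar's inner face is the plane y=0, from x=0 to x=-110 mm. The sole belongs at x<0, y<0, axes parallel to the fence's.
- sole: loose half-sole, 250 g, 84 (x) x 140 (y) x 16 mm (z), black top, tan channel 14 wide, 6 deep (floor z=10), closed at both ends. Origin: centre of the outline, underside. Inner edge x=+42 goes to the far bar, rear end y=+70 to the side bar; toe end y=-70, straight for x 0 to 42; outer edge x=-42, straight for y -28 to 70; corner (-42,-70) rounded, radius 42 about (0,-28).
- sole_corner (a point): the sole's square corner at (42, 70, 0) mm in the sole's frame, on the underside: it meets the fence's inner corner
- rest: dark steel tool rest fixed to the bench, at the left or the right: base 100 x 60 x 8 mm, two open saddles 6 mm thick at x=-34 and x=+34 mm, slot floor 56 mm above the bench, slot 22 mm wide at the floor, flared prongs up to 76 mm high. Origin: centre of its underside; x runs along a tool lying in it.
- tracer: cranked tracing tool, 60 g, lying in the rest. Origin: centre of its orange handle, 100 (x) x 16 (y) x 18 mm (z), 65 mm above the bench when in the rest; grip it there from above, between the saddles. A steel shank 5 mm thick leaves the handle's +x end, and at x=+70 mm turns straight down (-z).
- tip (a point): lower end of the tracer's steel tip, 5 mm thick, at (70, 0, -52.5) mm in the tracer's frame
- seam0 (a point): point on the channel floor's centreline, at (24, -54, 10) mm in the sole's frame (the start, at the toe). From here the channel runs straight to seam1, then round an arc of radius 26 mm about (0, -28) through seam2 to seam3, then straight to seam6
- seam1 (a point): point on the channel floor's centreline, at (0, -54, 10) mm in the sole's frame
- seam2 (a point): point on the channel floor's centreline, at (-18.4, -46.4, 10) mm in the sole's frame
- seam3 (a point): point on the channel floor's centreline, at (-26, -28, 10) mm in the sole's frame
- seam4 (a point): point on the channel floor's centreline, at (-26, -1, 10) mm in the sole's frame
- seam5 (a point): point on the channel floor's centreline, at (-26, 26, 10) mm in the sole's frame
- seam6 (a point): point on the channel floor's centreline, at (-26, 52, 10) mm in the sole's frame (the finish, at the rear)
- tin: bystander: open steel tin, 76 mm across, 45 mm high; origin at its underside
- spool: bystander: yellow thread spool standing on end, 40 mm across, 48 mm high, just outside the fence; origin at its underside
- heel: bystander: brown heel block with black rubber top, 55 x 62 x 28 mm, lying behind the fence; origin at its underside
- hammer: bystander: hammer lying flat at the back right
- glue: bystander: glue can with yellow label, 80 mm across, 110 mm high, at the back left; origin at its underside
- brush: bystander: brush lying flat left of the sole, 160 mm long, under 40 mm high
- tub: bystander: small blue rivet tub, 36 mm across, 30 mm high, beyond the free end of the far bar; origin at its underside
- last: bystander: green plastic shoe last, 220 mm long, 80 mm high, at the right; origin at its underside
Not all that is in view belongs to the job. Several things have the shape of the sole; the one meant has the colours described above.

How it is judged (in metres and radians):
On the way, in this order (a step that is already met when the one before it is completed fails the run):
1. the sole sits square and flush in the fence corner (x of sole_corner in the frame of jig between -0.003 and 0.003 m and y of sole_corner in the frame of jig between -0.003 and 0.003 m and height (world z) of sole_corner below 0.004 m and angle between the x axis of sole and the x axis of jig, either way round below 0.03 rad and angle between sole's own z axis and vertical below 0.06 rad), for 0.2 s.
2. the tracer's tip is down in the channel at seam0 (within 7 mm sideways, at least 2 mm below the sole's top face), the sole still flush (all of step 1 and horizontal distance between tip and seam0 below 0.007 m and z of tip in the frame of sole between 0.006 and 0.014 m), for 0.05 s.
3. the tracer's tip is down in the channel at seam1 (within 7 mm sideways, at least 2 mm below the sole's top face), the sole still flush (all of step 1 and horizontal distance between tip and seam1 below 0.007 m and z of tip in the frame of sole between 0.006 and 0.014 m), for 0.05 s.
4. the tracer's tip is down in the channel at seam2 (within 7 mm sideways, at least 2 mm below the sole's top face), the sole still flush (all of step 1 and horizontal distance between tip and seam2 below 0.007 m and z of tip in the frame of sole between 0.006 and 0.014 m), for 0.05 s.
5. the tracer's tip is down in the channel at seam3 (within 7 mm sideways, at least 2 mm below the sole's top face), the sole still flush (all of step 1 and horizontal distance between tip and seam3 below 0.007 m and z of tip in the frame of sole between 0.006 and 0.014 m), for 0.05 s.
6. the tracer's tip is down in the channel at seam4 (within 7 mm sideways, at least 2 mm below the sole's top face), the sole still flush (all of step 1 and horizontal distance between tip and seam4 below 0.007 m and z of tip in the frame of sole between 0.006 and 0.014 m), for 0.05 s.
7. the tracer's tip is down in the channel at seam5 (within 7 mm sideways, at least 2 mm below the sole's top face), the sole still flush (all of step 1 and horizontal distance between tip and seam5 below 0.007 m and z of tip in the frame of sole between 0.006 and 0.014 m), for 0.05 s.
8. the tracer's tip is down in the channel at seam6 (within 7 mm sideways, at least 2 mm below the sole's top face), the sole still flush (all of step 1 and horizontal distance between tip and seam6 below 0.007 m and z of tip in the frame of sole between 0.006 and 0.014 m), for 0.05 s.
At the end, for the whole second after the job is handed in: Sole flat and at rest, its square corner within 3 mm of the fence corner in x and y, edges within 0.03 rad of the fence; tracer at rest in both saddles: handle centre within 20 mm along, 8 mm across, 60 to 70 mm above the bench, within 0.15 rad of the rest's direction (all of step 1 and linear speed of each of sole, tracer below 0.01 m/s and x of tracer in the frame of rest between -0.02 and 0.02 m and y of tracer in the frame of rest between -0.008 and 0.008 m and z of tracer in the frame of rest between 0.06 and 0.07 m and angle between the x axis of tracer and the x axis of rest, either way round below 0.15 rad); the robot touches nothing.
It fails at once if the tracer moves faster than 11 cm a second while its tip is down in the channel (z of tip in the frame of sole between 0.004 and 0.0145 m and x of tip in the frame of sole between -0.042 and 0.042 m and y of tip in the frame of sole between -0.07 and 0.07 m and linear speed of tracer above 0.11 m/s).
It fails at once if a bystander (tin, spool, heel block, hammer, glue can, brush, tub or last) is moved by more than 3 cm (distance of any of tin, spool, heel, hammer, glue, brush, tub, last from where it was at the start of the episode above 0.03 m).
It also fails if it takes over 72 s, if anything falls off the work surface, if the arm or the gripper's body presses on something with over 40 N, if the wrist force passes 120 N, or if a joint passes its speed limit or range.

## Working session

There is one attempt and no reset: what is moved stays moved. The work goes in short steps, each a Python script; the robot and the scene stay as the last script left them, time stands still between calls to the robot, and variables do not carry over. Pictures are saved under pics/ and viewed, at most 14 in all, crops included, and the job is handed in when it is done.

```bash
ls; mkdir -p pics; python3 - <<'E'
from cell import robot, grip, kin, viewer
import cv2, numpy as np
for c in ["scene","top"]:
    im=viewer.read_camera(c); cv2.imwrite(f"pics/{c}0.png",im[:,:,::-1])
    i=viewer.camera_info(c);R,t=np.array(i["R"]),np.array(i["t"])
    print(c,i["camera_matrix"],(-R.T@t).round())
    for n in ["jig","sole","sole_corner","rest","tracer","tip","seam0","seam6","tin","spool","heel","tub","last","brush","hammer","glue"]:
        for d in viewer.pinpoint(n,c)[:4]:
            X=R.T@(np.array(d["at"])-t); print(n,round(d["confidence"],2),X.round())
print(robot.observe())
E
```

```text
pics
scene [[489.75495048   0.         277.76252979]
 [  0.         489.75495048 207.23307462]
 [  0.           0.           1.        ]] [1310. -425.  875.]
jig 0.85 [645. 116.  -1.]
jig 0.55 [556.  -1.  12.]
sole 0.87 [ 401. -139.    1.]
sole 0.66 [ 260. -275.   -1.]
sole 0.63 [589.  -8.  -1.]
sole 0.61 [334.  99.   1.]
sole_corner 0.94 [592.  67.  -0.]
sole_corner 0.93 [359.  19.  -3.]
sole_corner 0.8 [ 301. -207.    3.]
sole_corner 0.69 [ 484. -112.    0.]
rest 0.82 [ 446. -408.   -3.]
tracer 0.72 [ 436. -406.   65.]
tracer 0.32 [731. -81.   5.]
tip 0.88 [ 507. -414.   10.]
tip 0.71 [593. -61.  14.]
seam0 0.96 [ 639. -264.   11.]
seam0 0.95 [ 541. -243.    9.]
seam0 0.93 [375. 103.  13.]
seam0 0.91 [303. 141.   7.]
seam6 0.96 [ 639. -264.   11.]
seam6 0.95 [ 541. -243.    9.]
seam6 0.93 [375. 103.  13.]
seam6 0.91 [303. 141.   7.]
tin 0.9 [445. 386.   3.]
spool 0.51 [604. 179.   1.]
spool 0.46 [697. 383.  -1.]
spool 0.21 [542.  22.   8.]
heel 0.62 [740.  48.  -2.]
tub 0.6 [729. -84.   3.]
last 0.75 [ 618. -463.   -3.]
brush 0.73 [603. 177.  -0.]
brush 0.56 [455. 229.   1.]
hammer
[... 1286 characters left out ...]
3, -0.01159997,  1.60268821,  0.00601386,
        1.071406  , -0.05630914]), 'joint_velocities': array([-7.48953283e-05, -7.57413713e-04,  1.34836523e-04,  4.17211682e-04,
       -8.99924768e-04,  6.30514384e-04,  4.78646866e-04]), 'joint_torque': array([ 9.29587550e-04, -5.20401371e+01, -1.21393768e-02, -2.44048387e+01,
       -5.66956925e-02,  1.13847549e-02,  2.80929635e-05]), 'tcp_pos': array([ 286.64520781, -583.39432831,  214.59275808]), 'tcp_rot': array([ 3.06000406e+00,  7.11147633e-01, -6.67653319e-05]), 'contact_force': array([ 0.25424123, -0.0822341 , -0.0087784 ]), 'wrist_torque': array([-0.04462709,  0.08175747, -0.05636361]), 'grip_force': 0.0, 'grip_width': 1.0001491234192612}
```

```bash
python3 - <<'E'
import cv2
im=cv2.imread("pics/top0.png"); cv2.imwrite("pics/top0b.png",cv2.resize(im,(800,600)))
E
```

```text
(no output)
```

View pics/top0b.png

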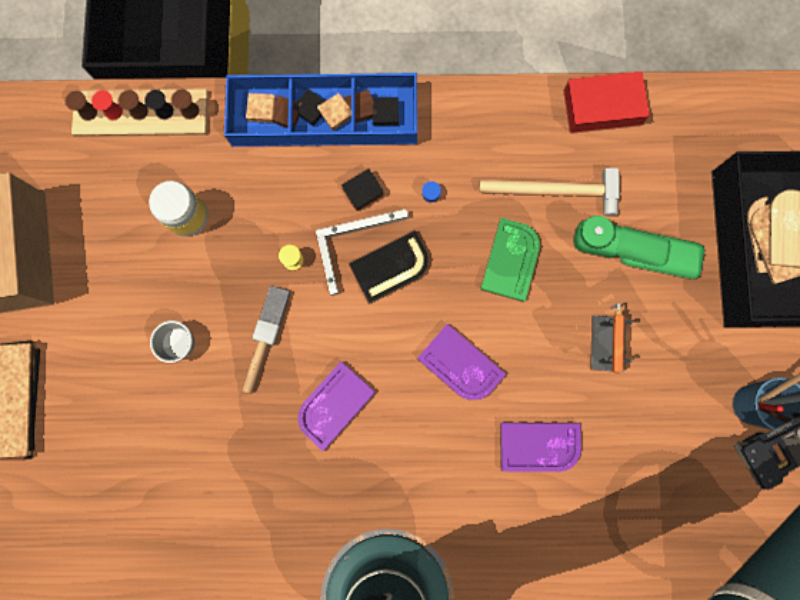

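View pics/scene0.png

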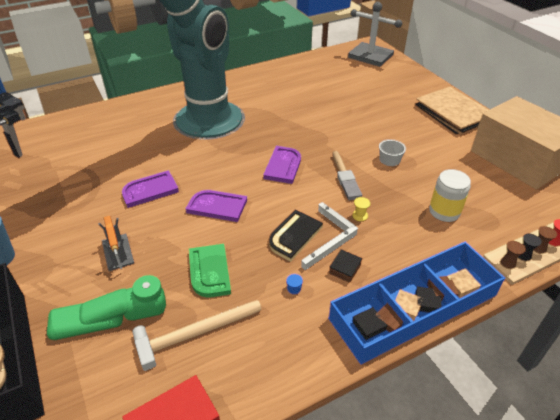

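Candidates for the sole, in pixels of the 800x600 top view: black with a tan channel (390,267), purple (462,362), (338,405) and (541,446), green (511,260). Only the black one with the tan channel at (390,267) fits the description. The fence is at (325,235), the rest and orange tracer at (612,340), with the tip pointing up the picture (+x).

Next I'll go above it for a close view and fit the poses.

```bash
cat > h.py <<'E'
from cell import robot, grip, kin, viewer
import cv2, numpy as np
from scipy.spatial.transform import Rotation as Ro
from scipy.optimize import minimize
def down(yaw): return (Ro.from_euler('z',yaw)*Ro.from_euler('x',np.pi)).as_rotvec()
def T2(p,xy):  # planar pose (x,y,yaw) applied to Nx2
    c,s=np.cos(p[2]),np.sin(p[2]); return np.asarray(xy)@np.array([[c,s],[-s,c]])+p[:2]
class Cam:
    def __init__(s,name):
        i=viewer.camera_info(name); s.name=name; s.im=viewer.read_camera(name)
        s.K,s.R,s.t=[np.array(i[k]) for k in("camera_matrix","R","t")]
    def proj(s,X):
        c=np.atleast_2d(X)@s.R.T+s.t; u=c@s.K.T; return u[:,:2]/u[:,2:]
    def world(s,at): return s.R.T@(np.array(at)-s.t)
    def ray(s,uv,z):
        d=s.R.T@np.linalg.inv(s.K)@np.array([uv[0],uv[1],1.]); o=-s.R.T@s.t; return o+d*(z-o[2])/d[2]
box=lambda x0,x1,y0,y1:np.array([[x0,y0],[x1,y0],[x1,y1],[x0,y1]],float)
a=np.linspace(-np.pi/2,-np.pi,12)
PARTS={"sole":[(np.vstack([[[42,70],[42,-70]],np.c_[42*np.cos(a),-28+42*np.sin(a)],[[-42,70]]]),0,16)],
 "jig":[(box(0,14,-160,14),0,24),(box(-110,14,0,14),0,24)],
 "tracer":[(box(-50,50,-8,8),-9+65,9+65)]}
def render(cam,name,p,S=4):
    m=np.zeros((420*S,560*S),np.uint8)
    for xy,z0,z1 in PARTS[name]:
        w=T2(p,xy); X=np.vstack([np.c_[w,np.full(len(w),z)] for z in(z0,z1)])
        h=cv2.convexHull(((cam.proj(X)+.5)*S*16).astype(np.int32)); cv2.fillPoly(m,[h],255,shift=4)
    return cv2.resize(m,(560,420),interpolation=cv2.INTER_AREA)/255.
def fit(name,p0,views,occ=None):
    def cost(q):
        p=np.array(q)*[1,1,.01]; c=0
        for cam,mask in views:
            r=render(cam,name,p)
            if occ: r=np.clip(r-render(cam,*occ),0,1)
            c+=np.abs(r-mask).sum()/mask.sum()
        return c
    q0=np.array(p0)/[1,1,.01]
    r=minimize(cost,q0,method="Nelder-Mead",options=dict(initial_simplex=[q0]+[q0+d for d in np.diag([8,8,8.])],xatol=.05,fatol=1e-4))
    return r.x*[1,1,.01],r.fun/len(views)
def mask_at(name,cam,uv):
    for d in viewer.silhouettes(name,cam.name):
        ys,xs=np.nonzero(d["mask"])
        if len(xs) and np.hypot(xs.mean()-uv[0],ys.mean()-uv[1])<45: return d["mask"].astype(float)
E
python3 - <<'E'
from h import *
robot.movep([540,-20,360],down(0.25))
cams=[Cam(n) for n in("top","scene","wrist")]
cv2.imwrite("pics/w1.png",cams[2].im[:,:,::-1])
print(robot.observe()["t"],(-cams[2].R.T@cams[2].t).round())
jc=(600,60,0.25)
J0=(645,113,.25); S0=(585,-8,.45)
V={}
for n,c0 in(("jig",(600,65,12)),("sole",(585,-8,8))):
    V[n]=[(c,m) for c in cams if (m:=mask_at(n,c,c.proj(c0)[0])) is not None]
    print(n,[(c.name,m.sum()) for c,m in V[n]])
    for v in V[n]: print(" ",v[0].name,fit(n,J0 if n=="jig" else S0,[v]))
    print(" all",fit(n,J0 if n=="jig" else S0,V[n]))
E
```

```text
4.1167 [605.  -4. 530.]
jig [('top', np.float64(72.0)), ('scene', np.float64(1628.0)), ('wrist', np.float64(1834.0))]
  top (array([6.28695189e+02, 1.13688511e+02, 2.64957097e-01]), np.float64(9.161764705882353))
  scene (array([-1367.78998436,   731.56926193,     1.56877871]), np.float64(1.0))
  wrist (array([6.46227669e+02, 1.14251165e+02, 2.30274990e-01]), np.float64(0.13760343832189365))
 all (array([6.44611172e+02, 1.15696863e+02, 2.33282852e-01]), np.float64(3.733628135772276))
sole [('scene', np.float64(1564.0)), ('wrist', np.float64(4229.0))]
  scene (array([ 5.88146921e+02, -1.26527118e+01,  4.70020835e-01]), np.float64(0.047803520385136154))
  wrist (array([ 5.89186377e+02, -1.10633683e+01,  4.78059598e-01]), np.float64(0.028597128139503613))
 all (array([ 5.89091073e+02, -1.19401772e+01,  4.64151535e-01]), np.float64(0.04254179084625016))
```

View pics/w1.png

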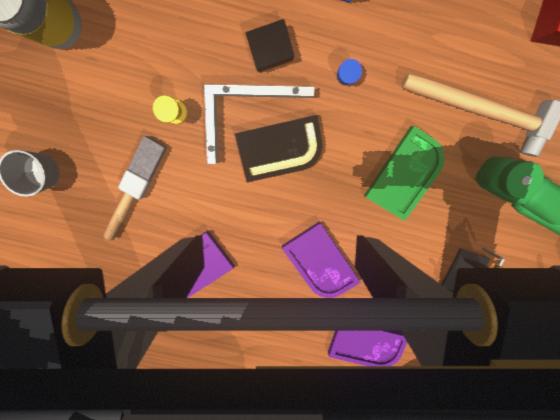

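The wrist picture shows the black sole with its tan channel at (280,147), the fence's corner at (210,90), and the spool, heel and tub clear of it. I'll refine the fence by colour, then check both fits in an enlarged crop.

```bash
python3 - <<'E'
from h import *
cams=[Cam(n) for n in("top","scene","wrist")]
V=[]
for c in cams:
    hsv=cv2.cvtColor(c.im,cv2.COLOR_RGB2HSV); m=((hsv[...,1]<60)&(hsv[...,2]>90)).astype(np.uint8)
    roi=cv2.dilate((render(c,"jig",(645,114,.235))>0).astype(np.uint8),np.ones((9,9)))
    m=cv2.morphologyEx(m&roi,cv2.MORPH_CLOSE,np.ones((3,3))).astype(float); V.append((c,m))
    print(c.name,m.sum(),*fit("jig",(645,114,.235),[V[-1]]))
J,_=fit("jig",(645,114,.235),V); print("all",J)
c=cams[2]; im=cv2.resize(c.im[60:220,150:390],None,fx=3.2,fy=3.2)
for n,p in(("jig",J),("sole",(589.1,-11.5,.472))):
    r=(render(c,n,p)[60:220,150:390]>.5).astype(np.uint8); r=cv2.resize(r,None,fx=3.2,fy=3.2)
    cv2.drawContours(im,cv2.findContours(r,0,1)[0],-1,(255,0,0),1)
cv2.imwrite("pics/w1c.png",im[:,:,::-1])
E
```

```text
top 127.0 [6.39508505e+02 1.25692309e+02 3.61885159e-01] 5.035047089702023
scene 1031.0 [6.43783143e+02 1.14168919e+02 2.37687335e-01] 0.0726802457161332
wrist 1848.0 [6.46692646e+02 1.16129019e+02 2.25521882e-01] 0.12420847126729478
all [6.44793427e+02 1.15517362e+02 2.36631627e-01]
```

View pics/w1c.png

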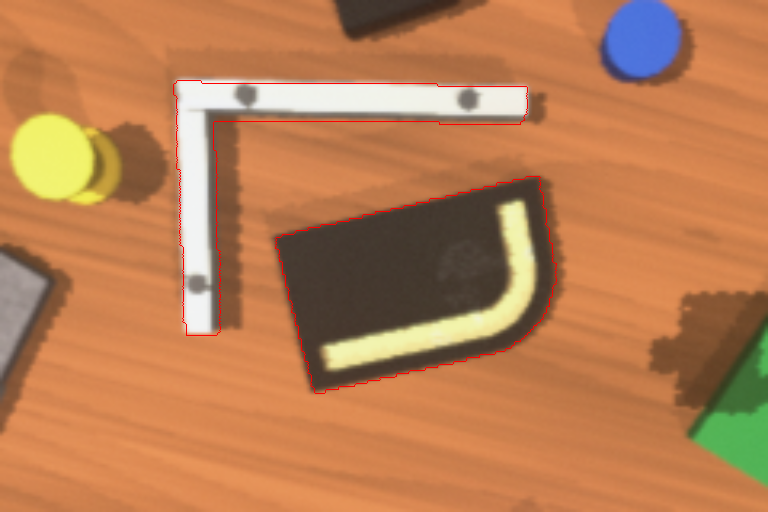

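The crop confirms it: black top, tan channel and good outline fits. Now I'll push in the fence's frame: square it up in x, then push in y, then x again until contact.

```bash
cat >> h.py <<'E'
J=np.array([645.,115.3,.234])
def jw(x,y,z): return [*T2(J,[[x,y]])[0],z]
def force(axis):
    f=robot.observe()["contact_force"][:2]; c,s=np.cos(J[2]),np.sin(J[2])
    return f@([c,s] if axis==0 else [-s,c])
def probe(axis,xy,end,z,N=8,step=1.0,feed=30):
    """advance along +axis in the fence frame until the resistance exceeds N"""
    f0=force(axis); xy=list(xy); d=0
    while xy[axis]<end:
        xy[axis]=min(xy[axis]+step,end); robot.servo_line(jw(*xy,z),feed=feed); d=force(axis)-f0
        if d<-N: break
    o=robot.observe(); c,s=np.cos(J[2]),np.sin(J[2]); v=o["tcp_pos"][:2]-J[:2]
    print("probe",axis,"cmd",np.round(xy,1),"tcp",np.round([c*v[0]+s*v[1],-s*v[0]+c*v[1]],2),"F",round(d,1),"t",round(o["t"],2)); return xy
E
python3 - <<'E'
from h import *
r=down(J[2]); grip(0.45,20)
robot.movep(jw(-165,-95,60),r); robot.servo_line(jw(-165,-95,6),150)
robot.servo_line(jw(-102,-95,6),60)
c=Cam("wrist"); cv2.imwrite("pics/w2.png",c.im[:,:,::-1])
print(robot.observe()["contact_force"],robot.observe()["t"],robot.observe()["tcp_pos"])
robot.servo_line(jw(-115,-95,6),150); robot.servo_line(jw(-115,-95,100),200)
c=Cam("wrist"); 
m=mask_at("sole",c,c.proj(jw(-50,-110,8))[0]); print(None if m is None else fit("sole",(*jw(-50,-110,0)[:2],.234),[(c,m)]), jw(-50,-110,0))
E
```

```text
[-0.61768102 -0.13327952  0.05092741] 8.3417 [568.02926189  -0.85060638   6.03784842]
(array([ 6.25215177e+02, -1.27595527e+01,  2.27037465e-01]), np.float64(0.0135490665647032)) [np.float64(621.8684041391747), np.float64(-3.2956545280283365), 0]
```

View pics/w2.png

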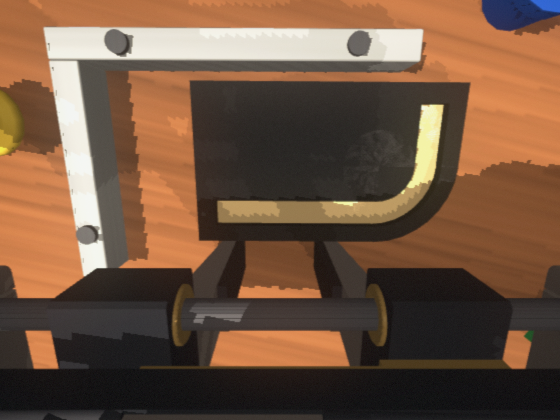

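The sole is now square to the fence, with gaps of about 7 mm to the far bar and 50 mm to the side bar. Next the toe push, then the x push.

```bash
python3 - <<'E'
from h import *
r=down(J[2]); grip(0.0,20)
robot.movep(jw(-40,-228,60),r); robot.servo_line(jw(-40,-228,6),150)
robot.servo_line(jw(-40,-168,6),60)
p=probe(1,(-40,-168),-145,6)
robot.servo_line(jw(-40,p[1]-12,6),100); robot.servo_line(jw(-40,p[1]-12,60),200)
grip(0.45)
robot.movep(jw(-115,-55,60),r); robot.servo_line(jw(-115,-55,6),150)
robot.servo_line(jw(-98,-55,6),60)
p=probe(0,(-98,-55),-84,6)
robot.servo_line(jw(p[0]-12,-55,6),100); robot.servo_line(jw(p[0]-30,-55,120),200)
c=Cam("wrist"); cv2.imwrite("pics/w3.png",c.im[:,:,::-1])
m=mask_at("sole",c,c.proj(jw(-42,-70,8))[0]); print(None if m is None else fit("sole",(*jw(-42,-70,0)[:2],.234),[(c,m)]), jw(-42,-70,0))
E
```

```text
probe 1 cmd [ -40. -151.] tcp [ -40.96 -154.95] F -8.9 t 16.61
probe 0 cmd [-91. -55.] tcp [-94.38 -55.2 ] F -8.3 t 21.32
(array([6.21245379e+02, 3.43202351e+01, 2.19413957e-01]), np.float64(0.012814351706599121)) [np.float64(620.3755635268849), np.float64(37.469176232153885), 0]
```

View pics/w3.png

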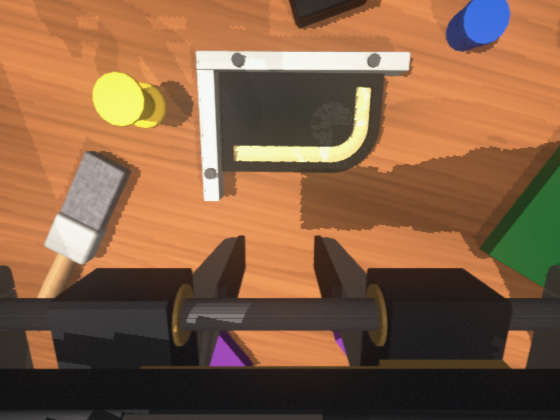

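It looks seated. I'll verify close up, refitting the fence's top face and the sole together.

```bash
cat >> h.py <<'E'
PARTS["jigtop"]=[(xy,24,24) for xy,_,_ in PARTS["jig"]]
PARTS["soletop"]=[(PARTS["sole"][0][0],16,16)]
def whitemask(c):
    hsv=cv2.cvtColor(c.im,cv2.COLOR_RGB2HSV); m=((hsv[...,1]<60)&(hsv[...,2]>150)).astype(np.uint8)
    roi=cv2.dilate((render(c,"jigtop",J)>0).astype(np.uint8),np.ones((21,21)))
    return cv2.morphologyEx(m&roi,cv2.MORPH_CLOSE,np.ones((13,13))).astype(float)
def infence(J,S):
    w=T2(S,[[42,70]])[0]-J[:2]; c,s=np.cos(J[2]),np.sin(J[2]); return np.round([c*w[0]+s*w[1],-s*w[0]+c*w[1],S[2]-J[2]],3)
E
python3 - <<'E'
from h import *
robot.servo_line(jw(-130,-60,60),200)
c=Cam("wrist"); m=whitemask(c); Jf,r=fit("jigtop",J,[(c,m)]); print("jig",Jf,r)
s=mask_at("sole",c,c.proj(jw(-42,-70,8))[0])
S,r=fit("sole",(*jw(-42,-70,0)[:2],.23),[(c,s)],occ=("jig",Jf)); print("sole",S,r,infence(Jf,S))
im=c.im.copy()
for n,p in(("jigtop",Jf),("soletop",S)):
    cv2.drawContours(im,cv2.findContours((render(c,n,p)>.5).astype(np.uint8),0,1)[0],-1,(255,0,0),1)
u,v=c.proj(jw(-42,-70,16))[0].astype(int); u0,v0=max(u-130,0),max(v-100,0)
cv2.imwrite("pics/w4.png",cv2.resize(np.vstack([c.im[v0:v0+200,u0:u0+260]]),(780,600))[:,:,::-1]); print(robot.observe()["t"])
E
```

```text
jig [6.46196053e+02 1.14886616e+02 2.28182904e-01] 0.08071473395646861
sole [6.21502630e+02 3.41613578e+01 2.24176930e-01] 0.07615119639958294 [-0.034 -3.216 -0.004]
22.9667
```

View pics/w4.png

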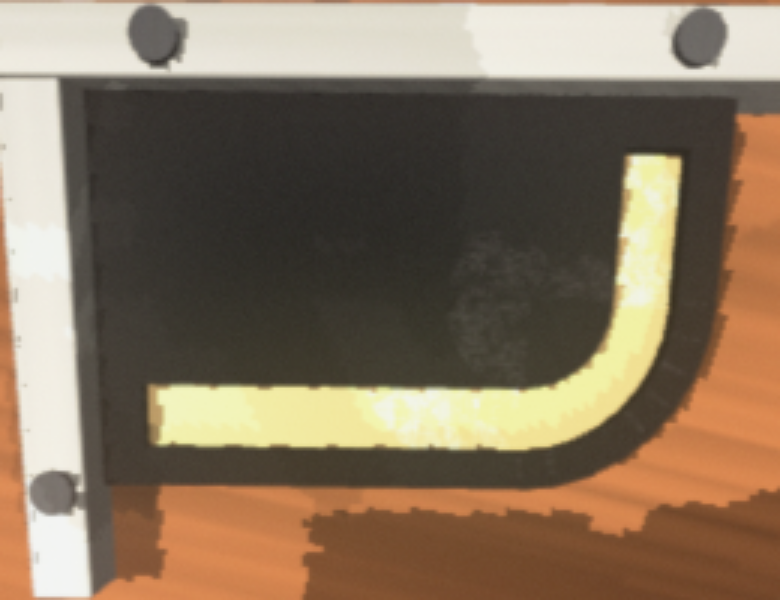

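The sole is flush in x, but about 3 mm short of the side bar: the grey wall band at x≈60–105 in the crop is too wide there. I'll push the toe again, then give a gentle x push, and re-measure.

```bash
python3 - <<'E'
from h import *
J[:]=[646,114.9,.2275]; r=down(J[2]); grip(0.0,20)
robot.movep(jw(-33,-175,40),r); robot.servo_line(jw(-33,-175,6),150)
robot.servo_line(jw(-33,-160,6),60)
p=probe(1,(-33,-160),-138,6,N=14)
robot.servo_line(jw(-33,p[1]-12,6),100); robot.servo_line(jw(-33,p[1]-12,40),200)
grip(0.45)
robot.movep(jw(-112,-55,40),r); robot.servo_line(jw(-112,-55,6),150)
robot.servo_line(jw(-100,-55,6),60)
p=probe(0,(-100,-55),-84,6,N=8)
robot.servo_line(jw(p[0]-12,-55,6),100); robot.servo_line(jw(-130,-45,60),200,rotation=r)
c=Cam("wrist"); m=whitemask(c); Jf,e=fit("jigtop",J,[(c,m)]); print("jig",Jf,e)
s=mask_at("sole",c,c.proj(jw(-42,-70,8))[0])
S,e=fit("sole",(*jw(-42,-70,0)[:2],.23),[(c,s)],occ=("jig",Jf)); print("sole",S,e,infence(Jf,S))
u,v=c.proj(jw(-42,-70,16))[0].astype(int); u0,v0=max(u-130,0),max(v-100,0)
cv2.imwrite("pics/w5.png",cv2.resize(c.im[v0:v0+200,u0:u0+260],(780,600))[:,:,::-1]); print(robot.observe()["t"])
E
```

```text
probe 1 cmd [ -33. -146.] tcp [ -32.65 -153.7 ] F -15.1 t 28.62
probe 0 cmd [-91. -55.] tcp [-94.56 -55.02] F -10.0 t 33.5
jig [6.45836552e+02 1.14929077e+02 2.31318557e-01] 0.07057048365498532
sole [6.21841657e+02 3.70920575e+01 2.28013814e-01] 0.08352528892225704 [ 1.03  -0.402 -0.003]
34.325
```

View pics/w5.png

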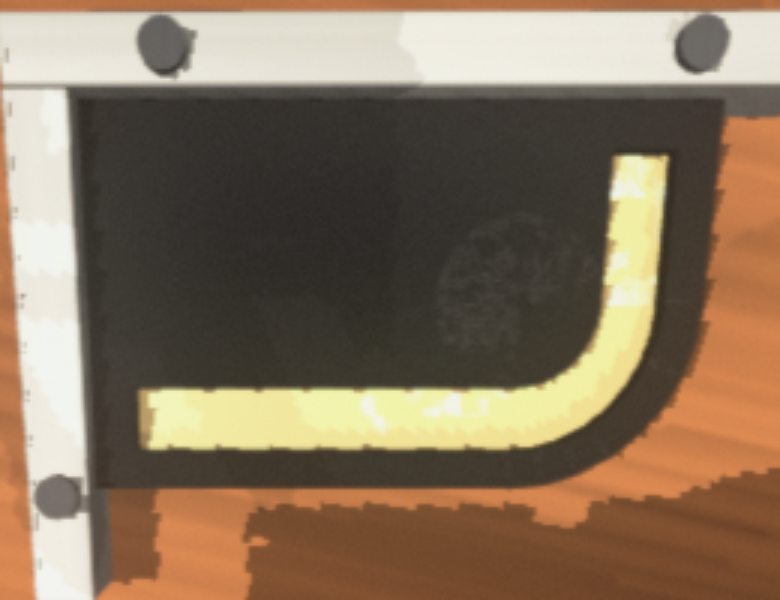

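Now it is flush on both sides. Next: measure the tracer in its rest and take it.

```bash
cat >> h.py <<'E'
S=np.array([621.4,37.1,.229])
def tracer_fit(p0,cams):
    V=[]
    for c in cams:
        hsv=cv2.cvtColor(c.im,cv2.COLOR_RGB2HSV); m=((hsv[...,0]>4)&(hsv[...,0]<16)&(hsv[...,1]>190)&(hsv[...,2]>70)).astype(np.uint8)
        roi=cv2.dilate((render(c,"tracer",p0)>0).astype(np.uint8),np.ones((25,25)))
        m=cv2.morphologyEx(m&roi,cv2.MORPH_CLOSE,np.ones((7,7))).astype(float); V.append((c,m))
    for v in V: print(v[0].name,v[1].sum(),*fit("tracer",p0,[v]))
    return V
E
python3 - <<'E'
from h import *
robot.movep([375,-408,190],down(-.06))
c=Cam("wrist"); cv2.imwrite("pics/w6.png",c.im[:,:,::-1])
for n in("rest","tracer","tip"):
    for d in viewer.pinpoint(n,"wrist")[:2]: print(n,round(d["confidence"],2),c.world(d["at"]).round(1))
tracer_fit((434,-408,-.06),[c,Cam("top"),Cam("scene")]); print(robot.observe()["t"])
E
```

```text
rest 0.92 [ 445.4 -406.1    1.7]
tracer 0.7 [ 437.2 -407.2   71.2]
wrist 149.0 [ 3.89501533e+02 -4.07669055e+02 -1.16933394e-02] 11.421423871562046
top 15.0 [ 4.37473380e+02 -4.05915509e+02 -8.14236111e-02] 22.389281045751638
scene 0.0 [ 4.34e+02 -4.08e+02 -6.00e-02] inf
36.4167h.py:34: RuntimeWarning: divide by zero encountered in scalar divide
  c+=np.abs(r-mask).sum()/mask.sum()
  np.max(np.abs(fsim[0] - fsim[1:])) <= fatol):
```

View pics/w6.png

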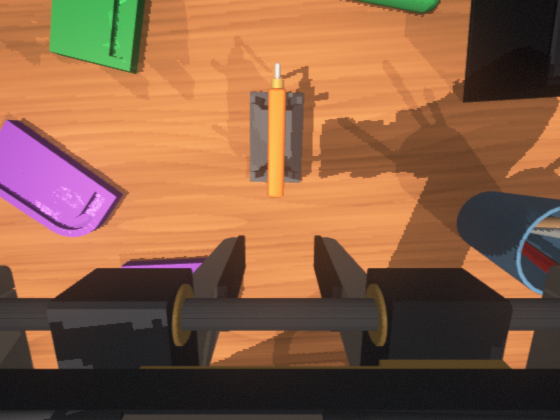

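The picture shows the orange handle at (277,140) lying in the rest, with its tip at (277,68), pointing away from the robot. I'll fix the colour gate on the same picture.

```bash
python3 - <<'E'
from h import *
c=Cam("wrist"); hsv=cv2.cvtColor(c.im,cv2.COLOR_RGB2HSV); print(hsv[145,277],hsv[145,220])
m=((hsv[...,0]>9)&(hsv[...,0]<20)&(hsv[...,1]>200)).astype(np.uint8); m[:,:255]=0;m[:,300:]=0;m[:80]=0;m[205:]=0
m=cv2.morphologyEx(m,cv2.MORPH_OPEN,np.ones((5,5))).astype(float); print(m.sum())
P,e=fit("tracer",(434,-408,-.06),[(c,m)]); print(P,e)
PARTS["rest"]=[(box(-50,50,-30,30),0,8)]
d=((hsv[...,1]<120)&(hsv[...,2]<140)).astype(np.uint8); d[:,:240]=0;d[:,308:]=0;d[:85]=0;d[190:]=0
d=np.maximum(d,m.astype(np.uint8)*0); d=cv2.morphologyEx(d,cv2.MORPH_CLOSE,np.ones((21,3))); d=cv2.morphologyEx(d,cv2.MORPH_CLOSE,np.ones((3,21))).astype(float)
ys,xs=np.nonzero(d); print(d.sum(),xs.min(),xs.max(),ys.min(),ys.max()); print(c.ray((249,93),8),c.ray((249,182),8),c.ray((301,182),8),c.proj([P[0],P[1],65]))
print("rest",fit("rest",(438,-407,P[2]),[(c,d)]), robot.observe()["t"])
E
```

```text
[ 18 175 252] [ 13 153 243]
0.0
[ 4.34e+02 -4.08e+02 -6.00e-02] inf
3870.0 250 302 91 180
[ 492.90366824 -380.34121109    8.        ] [ 394.41226165 -372.24446104    8.        ] [ 390.83848524 -433.62350551    8.        ] [[276.78331825 147.41642169]]
rest (array([ 4.42966914e+02, -4.06426337e+02, -6.80375221e-02]), np.float64(0.2348087348634544)) 36.4667h.py:34: RuntimeWarning: divide by zero encountered in scalar divide
  c+=np.abs(r-mask).sum()/mask.sum()
  np.max(np.abs(fsim[0] - fsim[1:])) <= fatol):
```

```bash
python3 - <<'E'
from h import *
c=Cam("wrist"); hsv=cv2.cvtColor(c.im,cv2.COLOR_RGB2HSV)
m=((hsv[...,0]>=15)&(hsv[...,0]<22)&(hsv[...,1]>165)).astype(np.uint8); m[:,:262]=0;m[:,292:]=0;m[:80]=0;m[205:]=0
m=cv2.morphologyEx(m,cv2.MORPH_CLOSE,np.ones((5,5))); m=cv2.morphologyEx(m,cv2.MORPH_OPEN,np.ones((7,7))).astype(float)
ys,xs=np.nonzero(m); print(m.sum(),xs.min(),xs.max(),ys.min(),ys.max())
print(fit("tracer",(434,-408,-.06),[(c,m)]))
E
```

```text
1376.0 268 281 89 194
(array([ 4.35821702e+02, -4.06303927e+02, -6.62548583e-02]), np.float64(0.37916951664386683))
```

```bash
python3 - <<'E'
from h import *
c=Cam("wrist")
print(c.im[80:96:1,278].tolist()); print(c.im[188:202,275].tolist()); print(c.im[140,264:290].tolist())
for uv in((278,88.5),(275.5,196),(269,140),(284.5,140)): print(uv,c.ray(uv,74).round(1))
print(c.ray((278,68),10).round(1))
E
```

```text
[[240, 185, 97], [239, 183, 95], [239, 182, 96], [239, 182, 95], [240, 183, 96], [239, 180, 94], [235, 174, 91], [208, 130, 65], [242, 133, 61], [251, 154, 68], [252, 175, 78], [252, 177, 78], [252, 176, 77], [252, 179, 79], [252, 177, 78], [252, 177, 77]]
[[252, 181, 80], [252, 181, 79], [252, 180, 79], [252, 180, 79], [252, 180, 79], [252, 178, 76], [252, 174, 77], [250, 159, 70], [222, 130, 70], [228, 144, 85], [231, 149, 90], [234, 152, 91], [238, 156, 94], [239, 158, 96]]
[[143, 127, 122], [151, 124, 111], [208, 125, 87], [248, 150, 70], [252, 176, 79], [252, 190, 88], [252, 193, 88], [252, 191, 87], [252, 191, 88], [252, 189, 86], [252, 187, 86], [252, 185, 84], [252, 182, 81], [252, 181, 80], [252, 177, 78], [252, 173, 75], [252, 164, 71], [249, 144, 63], [226, 119, 60], [165, 111, 89], [143, 124, 117], [142, 126, 119], [142, 126, 121], [142, 126, 120], [138, 122, 117], [127, 110, 104]]
(278, 88.5) [ 485.4 -412.6   74. ]
(275.5, 196) [ 388.  -404.3   74. ]
(269, 140) [ 441.2 -401.6   74. ]
(284.5, 140) [ 440.4 -416.    74. ]
[ 515.8 -414.2   10. ]
```

Handle at (437,-406.7), yaw -0.07, rest at about (442,-407). Take it.

```bash
cat >> h.py <<'E'
G=np.array([437.,-406.7,-.07])   # tracer pose at grasp; TCP taken at its centre, z=46
TY=.16                           # tool yaw while tracing
def tcp_for_tip(p,dx=0): # TCP putting the tip at world p
    return [p[0]-(70+dx)*np.cos(TY),p[1]-(70+dx)*np.sin(TY),p[2]+52.5-19]
def seam(x,y,z): return [*T2(S,[[x,y]])[0],z]
E
python3 - <<'E'
from h import *
r=down(G[2])
print([kin.ik(tcp_for_tip(seam(*q,40)),down(TY)) is not None for q in((24,-54),(-26,52))])
robot.movep([*G[:2],120],r); robot.servo_line([*G[:2],46],150)
grip(0.0,25); o=robot.observe(); print(o["grip_width"]*92,o["grip_force"],o["tcp_pos"],o["t"])
robot.servo_line([*G[:2],106],150)
o=robot.observe(); print(o["grip_width"]*92,o["grip_force"])
robot.movep(tcp_for_tip(seam(24,-54,60)),down(TY))
o=robot.observe(); print(o["tcp_pos"],o["t"],tcp_for_tip(seam(24,-54,60)))
for n in("wrist","top","scene"):
    c=Cam(n); cv2.imwrite(f"pics/t_{n}.png",c.im[:,:,::-1])
    for k in("tip","tracer"):
        for d in viewer.pinpoint(k,n)[:2]: print(n,k,round(d["confidence"],2),c.world(d["at"]).round(1))
print("want tip",seam(24,-54,60))
E
```

```text
[True, True]
16.288755909602234 24.992929100990295 [ 437.30389155 -406.96674371   46.65529903] 38.1667
16.097728551947448 24.99191701412201
[587.84518109 -23.28071849  93.30657788] 40.25 [np.float64(587.9257455584325), np.float64(-21.19445444898708), 93.5]
wrist tip 0.34 [586.1 -22.7 114.3]
wrist tracer 0.78 [588.8 -21.  112.4]
top tip 0.28 [585.4  54.6   6.7]
top tracer 0.33 [452.1 226.4  -1.4]
scene tracer 0.65 [447.3 386.1   3. ]
scene tracer 0.52 [588.3 -24.2 114.1]
want tip [np.float64(657.0316553947264), np.float64(-10.042179985989861), 60]
```

View pics/t_wrist.png

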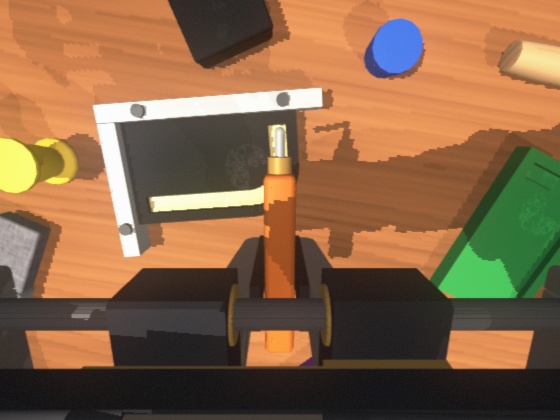

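The elbow of the tool is at (279,130), hovering over the channel's toe end. I'll check the tip's offset along the handle and whether the TCP lag settles.

```bash
python3 - <<'E'
from h import *
o=robot.observe(); c=Cam("wrist"); col=c.im[118:150,279].astype(int); print(o["tcp_pos"],o["t"],col.tolist())
R=Ro.from_rotvec(o["tcp_rot"]).as_matrix(); print(R[:,0].round(3),R[:,2].round(4))
for v in(124,126,128,130):
    X=c.ray((279,v),114.5); print(v,(R.T@(X-o["tcp_pos"])).round(1))
for uv in((264.5,200),(296,200)): X=c.ray(uv,121); print((R.T@(X-o["tcp_pos"])).round(1))
cv2.imwrite("pics/crop.png",cv2.resize(c.im[100:220,220:340],(600,600),interpolation=cv2.INTER_CUBIC)[:,:,::-1])
E
```

```text
[587.91893906 -21.46883203  93.54173784] 40.7 [[81, 71, 62], [81, 72, 63], [81, 72, 62], [82, 71, 63], [80, 72, 62], [82, 73, 63], [100, 88, 72], [175, 164, 118], [245, 245, 193], [188, 184, 158], [196, 190, 178], [216, 209, 197], [227, 223, 212], [238, 235, 226], [245, 242, 235], [245, 243, 236], [245, 243, 236], [245, 243, 236], [246, 244, 237], [246, 244, 237], [245, 243, 236], [246, 244, 237], [245, 243, 236], [245, 244, 237], [246, 243, 236], [246, 243, 237], [245, 243, 236], [245, 243, 236], [245, 243, 236], [246, 243, 236], [245, 243, 236], [245, 243, 236]]
[0.987 0.159 0.   ] [ 1.e-04 -0.e+00 -1.e+00]
124 [ 73.7  -0.6 -21. ]
126 [ 72.8  -0.6 -21. ]
128 [ 71.9  -0.6 -21. ]
130 [ 70.9  -0.6 -21. ]
[ 37.9  -7.6 -27.5]
[ 37.9   7.7 -27.5]
```

View pics/crop.png

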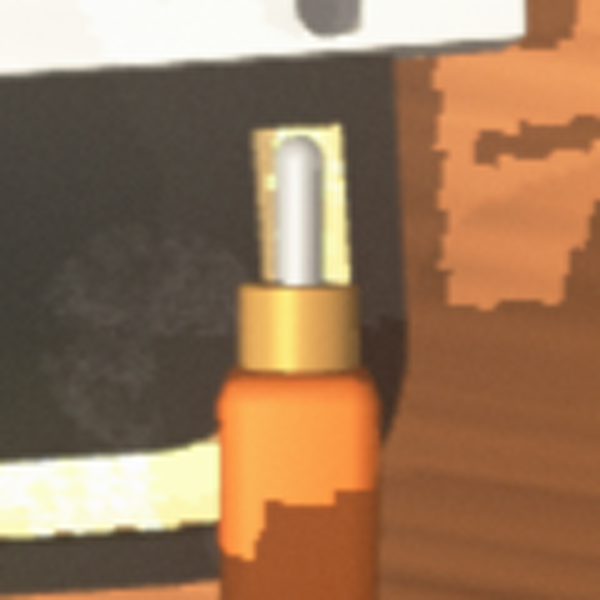

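The tip offset is as modelled (front face at 72.5 mm) and it is centred over the channel. Trace now.

```bash
python3 - <<'E'
from h import *
Z=12.3; f0=robot.observe()["contact_force"]
def go(q,feed=36):
    robot.servo_line(tcp_for_tip(seam(*q,Z)),feed)
def st(k):
    robot.hold(.12); o=robot.observe(); t=o["tcp_pos"]+[70*np.cos(TY),70*np.sin(TY),19-52.5]
    w=(Ro.from_euler('z',-S[2]).as_matrix()@(t-[*S[:2],0])); print(k,w.round(1),(o["contact_force"]-f0).round(1),round(o["t"],2))
robot.servo_line(tcp_for_tip(seam(24,-54,22)),80); go((24,-54),30); robot.hold(.3); st(0)
go((12,-54)); go((0,-54)); st(1)
for k,a in enumerate(np.radians(np.linspace(-90,-180,7))[1:]):
    go((26*np.cos(a),-28+26*np.sin(a)))
    if k in(2,5): st(2 if k==2 else 3)
for k,y in((4,-1),(5,26),(6,52)): go((-26,y)); st(k)
robot.hold(.15); robot.servo_line(tcp_for_tip(seam(-26,52,60)),90)
c=Cam("wrist"); Jf,_=fit("jigtop",J,[(c,whitemask(c))]); s=mask_at("sole",c,c.proj(seam(0,0,8))[0])
if s is not None: Sf,e=fit("sole",S,[(c,s)],occ=("jig",Jf)); print(Sf,e,infence(Jf,Sf))
cv2.imwrite("pics/w7.png",c.im[:,:,::-1]); print(robot.observe()["t"])
E
```

```text
0 [ 24.  -54.   12.4] [ 0.3 -0.8  0.5] 42.27
1 [  0.2 -54.   12.4] [-0.1 -0.4  1.2] 43.35
2 [-18.3 -46.4  12.3] [ 0.  -1.7  0.8] 44.49
3 [-26.  -28.1  12.3] [ 0.5 -2.  -0.1] 45.63
4 [-26.   -1.4  12.3] [-0.5 -1.4 -0.1] 46.65
5 [-26.   25.7  12.3] [-0.4 -1.2 -0.2] 47.67
6 [-26.   51.7  12.3] [-0.1 -0.6  0.8] 48.66
[6.21586622e+02 3.70084815e+01 2.19696204e-01] 0.0847130251037931 [ 1.391 -0.877 -0.016]
49.5917
```

View pics/w7.png

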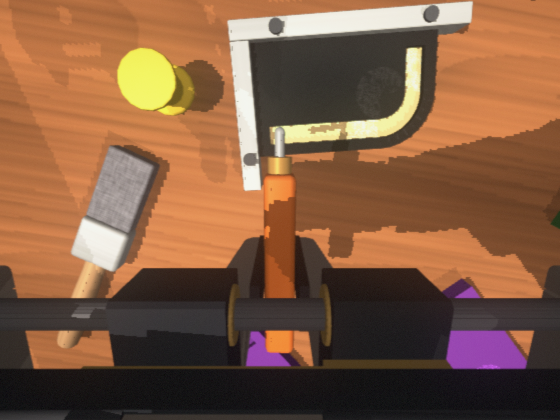

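The trace is complete: the tip stayed on the centreline and the sole is still flush. Now return the tracer.

```bash
python3 - <<'E'
from h import *
r=down(G[2]); g=[439,-406.9]
robot.movep([*g,110],r); robot.hold(.5)
robot.servo_line([*g,60],100); robot.servo_line([*g,46.9],30); robot.hold(.4); print(robot.observe()["tcp_pos"],robot.observe()["contact_force"])
grip(0.45); robot.hold(.2); robot.servo_line([*g,120],100); robot.movep([375,-408,190],r); robot.hold(.3)
c=Cam("wrist"); cv2.imwrite("pics/w8.png",c.im[:,:,::-1]); o=robot.observe(); print(o["t"],o["grip_force"],o["grip_width"])
for n in("tracer","tip","rest"):
    for d in viewer.pinpoint(n,"wrist")[:1]: print(n,c.world(d["at"]).round(1))
print([c.ray(uv,74).round(1) for uv in((277,87.5),(276,196))])
E
```

```text
[ 438.99373213 -406.8812621    46.87505774] [-0.38712198 -0.02359133 -0.3350445 ]
55.9417 0.0 0.4471445610434079
tracer [ 439.1 -405.3   65.9]
rest [ 4.480e+02 -4.053e+02  3.000e-01]
[array([ 486.2, -412. ,   74. ]), array([ 388.4, -404.2,   74. ])]
```

View pics/w8.png

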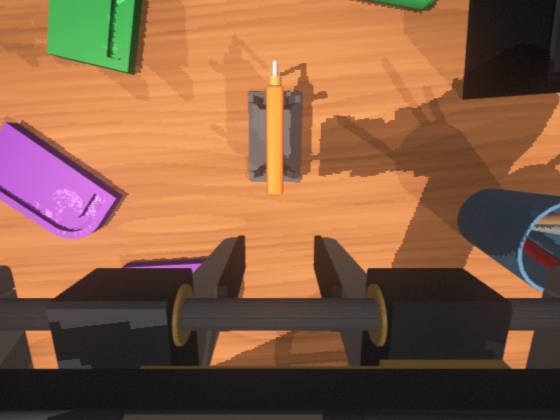

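The tracer lies in both saddles at (275,135), within a few mm of centre, and the gripper is clear of everything. Hand in.

```bash
python3 -c "
from h import *
print(robot.job_done(), robot.observe()['t'])"
```

```text
the job is handed in; nothing more can be done
the job is handed in; nothing more can be done
```

The job is handed in, with no verdict returned: I pushed the sole flush into the fence corner, traced the channel from toe to rear, and laid the tracer back in both saddles at about 56 s. The last sole check, just after the trace, put its corner within about 1.4 mm of the fence corner.

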